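# Fit the grater insert teeth-up

### The job

The green grater insert is lying on the counter with its steel teeth down. Turn it over and seat it in the pocket of the white grater box with the steel teeth facing up, lying flat and fully home, then let go. Leave the apple, the peeler, the flour jar and the glass tumbler where they are.

Things in the scene. Friction and masses are not known exactly. Their poses are not given: they have to be found in the camera images.
- insert: Loose green plastic grater insert, 72 (x) x 60 (y) x 16 mm (z), 90 g, origin at its centre. +z points out of the plain green back, -z out of the face with the steel plate and teeth, recessed inside a 7 mm rim, so it rests flat on either face. Starts on the counter, teeth down (+z up). It can stand by itself on any narrow edge.
- grater_box: White grater box with two green stripes, fixed, 240 (x) x 110 (y) x 45 mm high; origin at the centre of its underside. Mid-deck pocket 76 (x) x 64 (y) x 11 mm deep, floor at 34 mm. Two finger scoops 50 mm wide in x run from the pocket out through both long sides (+y, -y), floor at 26 mm, so fingers can hold the insert by its 60 mm width as it goes in. Seated insert: top at 50 mm.
- pocket (a point): Centre of the pocket's floor, 34 mm above the counter; axes as the grater box (x along the 76 mm side, y along the 64 mm side, z up). A seated insert has its origin 8 mm above this point; either end may point either way.
- jar: Bystander: closed clear flour jar with a wooden lid, 94 mm across, 140 mm high, standing; origin at the centre of its underside.
- tumbler: Bystander: glass tumbler, 72 mm across the rim, 95 mm high, standing; origin at the centre of its underside.
- apple: Bystander: green apple, 76 mm across, 68 mm high; origin at the centre of its underside.
- peeler: Bystander: Y-shaped peeler with a yellow and green handle, lying on the counter, about 42 mm (x) by 160 mm (y), 18 mm high; origin on its underside, 10 mm towards the blade (+y) from its middle.
Things that resemble listed ones, but are neither listed nor needed, are in the scene too. What is meant by the insert is not black, purple or red, and is the smaller of those in its own colour.

How it is judged:
By the outcome, as a careful person would: the job done as asked, in the order asked, and still so for the second after the job is handed in, with the robot touching nothing.
It also fails if it takes over 62 s, if anything falls off the work surface, if the arm or the gripper's body presses on something with over 40 N, if the wrist force passes 120 N, or if a joint passes its speed limit or range.

### The arm

A 6-joint arm with a two-finger parallel gripper is mounted at the origin on the work surface. World frame = base frame: x ahead of the robot, y to its left, z up, the work surface at z = 0. Lengths are in m, angles in rad, forces in N, time in s.
With the tool pointing down it reaches from about 0.325 to 0.775 m from the base axis. Payload 5.5 kg.
Tool frame: the origin (TCP) lies at the very end of the fingers, on their centre line; the grasp point (between the pads) lies 19 mm behind it (r.tcp_to_grasp is the z of the grasp point in the tool frame, in m); z points along the fingers, y is the line along which they close (so a half turn about z gives the same grasp; the last joint's range is limited). The gripper opens to 88 mm and grips with 3 to 60 N. Pads are 20 mm wide; open, the fingers measure 115 mm over their backs; the gripper's body (75 mm by 178 mm) begins 61 mm behind the grasp point.
Start: joints at [1.091, 0.091, 1.231, -0, 1.82, -0.057], TCP at [0.246, 0.547, 0.223] pointing down, gripper open.
Joint ranges: [-2.87, 2.87], [-0.86, 2.18], [0.17, 2.46], [-1.51, 4.65], [0.06, 2.69], [-2.65, 2.65]. Speed limits (rad/s): [2.57, 2.57, 3.01, 3.14, 3.14, 3.14].

### API

Orientations are given as a unit quaternion [w, x, y, z].
In Python, from bench import r gives the robot as it stands.
- The arm moves only by the shell command python3 -m handwheel 'ROWS' [OPENING] [FORCE]. ROWS is JSON, a list of rows, each a list of 2 entries, a list of its own where there are three numbers: the shift along the world's x, y, z in mm, then the turn about the world's z in degrees. In form: [[[tx, ty, tz], turn], ...]. A call has exactly 8 rows; each row shifts and turns the commanded pose from where the row before left it; what a row does not reach is not made up. A row lasts 1/12 s, in which the tool goes at most 41.7 mm and 7.16 degrees, less where a joint would pass 70% of its speed; a pose out of reach is approached as far as the arm can. A call with a gripper value outside its range is refused whole. OPENING is the closure, from 0 (fully open) to 1 (shut), set as the call begins (- or left out, the last holds). The fingers move at their own pace and stop on an object; FORCE is the grip in N (left out, the last holds). Time passes only in rows, so rows that do not move let the fingers close, or fill a call up. It gives the time, the measured TCP pose, the force, the opening and the grip force at its end, in the units of the state.
- r.read_state(): the state, without advancing time (a new reading comes with each control period).
- r.snapshot(name): name is "side" or "top" or "wrist"; returns the picture (480x640x3 uint8, red, green, blue); there is no depth.
- r.camera_params(name): a dict with "K" (3x3 intrinsics, pixels), "eye" and "attitude" of the camera in the world; the wrist camera has in their place "tool_from_camera" (4x4, takes a point from camera to tool coordinates, whose origin is the TCP and whose axes are the flange's). Camera axes: x right, y down, z forward; pixel columns grow to the right and rows downward; lengths in m; the calibration is good to about 2 mm. A picture is of the moment at which its call begins: read the wrist's pose just before it. camera_params takes no time and is no camera call.
- r.job_done(): hands the job in; it is judged then, once.
The state is a dict: "time_s": time; "q": joint angles; "qvel": joint speeds; "joint_torque": joint torques, N m; "tool_pos": TCP position; "eef_rot": TCP orientation; "force": force on the tool from outside, world axes, zero at the start; "moment": the same for the moment, N m; "width": opening from 0.0 (shut) to 1.0 (fully open); "grip_force": force on a finger pad.
Only numpy, scipy, OpenCV 4.12 (cv2) and the standard library are available. Lean on these libraries where they do the work, as an engineer would, in place of code of your own. Each camera call takes 0.05 s, during which the arm holds its last target. There are 200 camera calls.

## Working session

There is one attempt and no reset: what is moved stays moved. The work goes in short steps, Python scripts to look and compute and a shell command to move; the robot and the scene stay as the last step left them, time stands still between calls to the robot, and variables do not carry over. Pictures are saved under pics/ and viewed, at most 10 in all, crops included, and the job is handed in when it is done.

```bash
ls; mkdir -p pics; cat > h.py <<'E'
from bench import r
import cv2,numpy as np
def snap(n,f):
    s=r.read_state(); im=r.snapshot(n); cv2.imwrite('pics/'+f,im[:,:,::-1]); return s,im
E
python3 - <<'E'
from h import *
for n in('top','side'):
    snap(n,n+'0.png'); print(r.camera_params(n))
print(r.read_state()); print(r.camera_params('wrist'))
E
```

```text
pics
{'K': array([[617.70747714,   0.        , 329.84549578],
       [  0.        , 617.70747714, 231.18514253],
       [  0.        ,   0.        ,   1.        ]]), 'eye': array([ 0.41023003, -0.01869663,  1.06179687]), 'attitude': array([ 0.0442329 , -0.70249997,  0.70756702, -0.06233911])}
{'K': array([[477.27319884,   0.        , 313.66762652],
       [  0.        , 477.27319884, 231.60891452],
       [  0.        ,   0.        ,   1.        ]]), 'eye': array([0.49688257, 0.7154908 , 0.70318545]), 'attitude': array([ 0.01465091, -0.05683551,  0.9057652 , -0.4196957 ])}
{'time_s': 0.1, 'q': array([ 1.09129309e+00,  9.17920717e-02,  1.23173360e+00,  1.88250733e-05,
        1.81979164e+00, -5.67081873e-02]), 'qvel': array([-0.0005091 , -0.00149408, -0.00268725, -0.00047044, -0.0021025 ,
        0.00018856]), 'joint_torque': array([ 2.58410975e-03, -4.47854984e+01, -4.07571065e+01,  7.00620585e-02,
        2.84795609e-02, -9.83430391e-05]), 'tool_pos': array([0.24606946, 0.54694146, 0.22163285]), 'eef_rot': array([-2.37234341e-04,  2.09824181e-01,  9.77738753e-01, -8.29106679e-04]), 'force': array([ 0.0194706 ,  0.13547868, -0.11018676]), 'moment': array([-0.03263006, -0.02011521, -0.00539965]), 'grip_force': 0.0, 'width': 1.001773761726441}
{'K': array([[371.93600506,   0.        , 323.29374913],
       [  0.        , 371.93600506, 234.37433498],
       [  0.        ,   0.        ,   1.        ]]), 'tool_from_camera': array([[ 4.25397767e-04, -9.53113382e-01, -3.02613120e-01,
         8.39693632e-02],
       [ 9.99998889e-01, -2.69095344e-05,  1.49050091e-03,
        -6.00853282e-04],
       [-1.42875954e-03, -3.02613418e-01,  9.53112311e-01,
        -1.62437986e-01],
       [ 0.00000000e+00,  0.00000000e+00,  0.00000000e+00,
         1.00000000e+00]])}
```

View pics/top0.png

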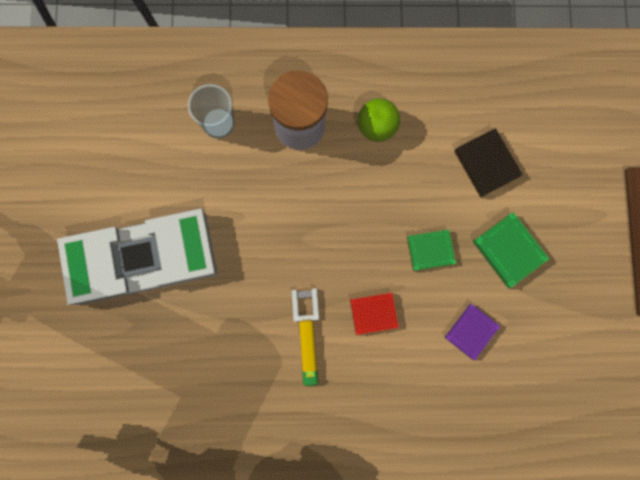

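View pics/side0.png

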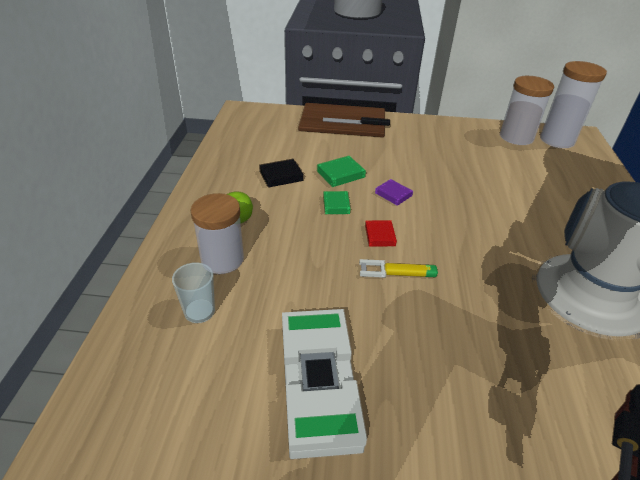

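The top picture shows the small green insert at about (432,250), the larger look-alike at (512,250) and the box with its pocket at (136,256). The jar, tumbler, apple and peeler are all clear of both. I'll enlarge the insert and the box.

```bash
python3 - <<'E'
import cv2,numpy as np
im=cv2.imread('pics/top0.png')
a=cv2.resize(im[220:280,390:470],None,fx=5,fy=5,interpolation=cv2.INTER_CUBIC)
b=cv2.resize(im[195:315,50:230],None,fx=4,fy=4,interpolation=cv2.INTER_CUBIC)[:,:720]
c=np.zeros((600,800,3),np.uint8); 
b=cv2.resize(im[200:310,50:220],None,fx=2.5,fy=2.5,interpolation=cv2.INTER_CUBIC)
c[:300,:400]=a; c[310:310+b.shape[0],:b.shape[1]]=b
cv2.imwrite('pics/c0.png',c)
E
```

```text
(no output)
```

View pics/c0.png

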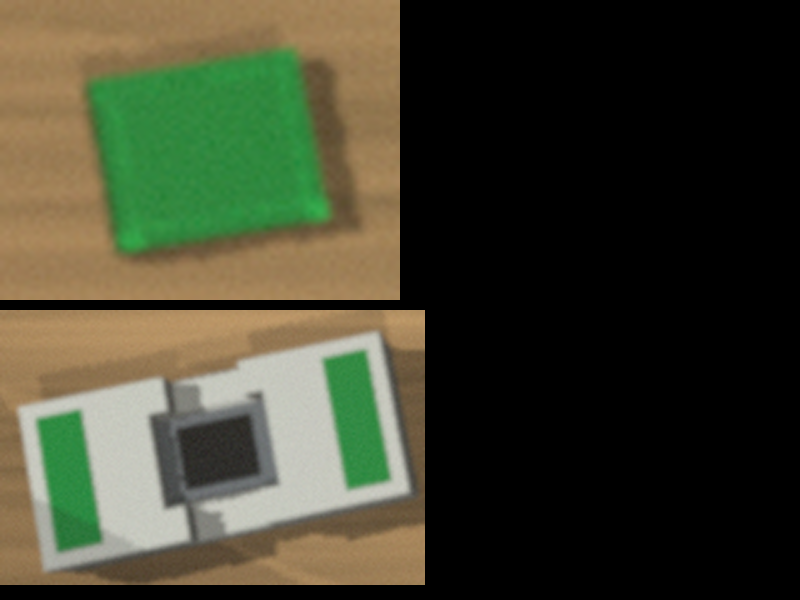

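```bash
cat >> h.py <<'E'
from scipy.spatial.transform import Rotation as R
def q2R(q): return R.from_quat(np.r_[q[1:],q[0]]).as_matrix()
def cam(n,s=None):
    c=r.camera_params(n)
    if n!='wrist': return c['K'],q2R(c['attitude']),np.array(c['eye'])
    T=c['tool_from_camera'];A=q2R(s['eef_rot']); return c['K'],A@T[:3,:3],A@T[:3,3]+s['tool_pos']
def ray(C,px,z):
    K,A,e=C; px=np.atleast_2d(px); d=(A@np.linalg.inv(K)@np.c_[px,np.ones(len(px))].T).T
    return e+d*((z-e[2])/d[:,2])[:,None]
def proj(C,P):
    K,A,e=C; p=(K@A.T@(np.atleast_2d(P)-e).T).T; return p[:,:2]/p[:,2:]
def quad(P):
    P=P[:,:2]; c=P.mean(0); u=(P[1]-P[0]+P[2]-P[3])/2; v=(P[0]-P[3]+P[1]-P[2])/2
    print('c',c.round(4),'len',np.linalg.norm(u).round(4),np.linalg.norm(v).round(4),'ang',np.degrees(np.arctan2(u[1],u[0])).round(1),np.degrees(np.arctan2(-v[0],v[1])).round(1))
E
python3 - <<'E'
from h import *
C=cam('top')
quad(ray(C,[(408,236.6),(449.4,230),(455.8,263.4),(414,270.4)],.016))
quad(ray(C,[(58,239.2),(202,208.8),(214.4,273.6),(68,304)],.045))
for n,p in dict(jar=(298,98),tum=(210,107),apple=(379,120),peel=(306,335),red=(375,313),big=(512,250)).items(): print(n,ray(C,p,dict(jar=.14,tum=.09,apple=.05).get(n,.01)).round(3))
s=r.read_state();A=q2R(s['eef_rot']);print(A.round(3))
E
```

```text
c [ 0.5356 -0.2207] len 0.0728 0.0586 ang -81.1 -81.5
c [0.5251 0.2733] len 0.2398 0.1094 ang -78.3 -78.2
jar [[0.761 0.005 0.14 ]]
tum [[0.764 0.15  0.09 ]]
apple [[ 0.756 -0.131  0.05 ]]
peel [[ 0.394 -0.005  0.01 ]]
red [[ 0.43  -0.122  0.01 ]]
big [[ 0.536 -0.361  0.01 ]]
[[-0.912  0.41  -0.001]
 [ 0.41   0.912 -0.002]
 [ 0.    -0.002 -1.   ]]
```

```bash
python3 -m handwheel '[[[12,-33,0],-2.4],[[12,-33,0],-2.4],[[12,-33,0],-2.4],[[12,-33,0],-2.4],[[12,-33,0],-2.4],[[12,-33,0],-2.4],[[12,-33,0],-2.4],[[12,-33,0],-2.4]]' 0 5
python3 -m handwheel '[[[12,-33,0],-2.4],[[12,-33,0],-2.4],[[12,-33,0],-2.4],[[12,-33,0],-2.4],[[12,-33,0],-2.4],[[12,-33,0],-2.4],[[12,-33,0],-2.4],[[12,-33,0],-2.4]]'
python3 -m handwheel '[[[13,-33,-5],-2.4],[[13,-33,-5],-2.4],[[13,-33,-10],-2.4],[[13,-33,-10],-2.4],[[13,-33,-15],-2.4],[[13,-33,-15],-2.4],[[13,-33,-15],-2.4],[[13,-33,0],-2.4]]'
python3 - <<'E'
from h import *
s,_=snap('wrist','w0.png')
A=q2R(s['eef_rot']); print(s['tool_pos'],s['q'],'yaw',np.degrees(np.arctan2(A[1,1],A[0,1])))
E
```

```text
time_s: 0.77
tool_pos: [0.3422, 0.2815, 0.2222]
eef_rot: [-0.0, 0.371, 0.929, -0.0]
force: [0.1, 0.2, 0.3]
width: 0.996
grip_force: 0.0
time_s: 1.43
tool_pos: [0.4382, 0.0174, 0.2224]
eef_rot: [-0.0, 0.521, 0.854, -0.0]
force: [-0.1, 0.4, -0.1]
width: 1.0
grip_force: 0.0
time_s: 2.1
tool_pos: [0.541, -0.2459, 0.1429]
eef_rot: [-0.003, 0.656, 0.755, -0.001]
force: [0.9, 1.1, -0.1]
width: 0.999
grip_force: 0.0
[ 0.5410143  -0.24586376  0.14294351] [-4.83834549e-01  8.02456707e-02  1.38287977e+00  7.04601592e-05
  1.68493883e+00 -6.24173196e-01] yaw 8.041832033894899
```

View pics/w0.png

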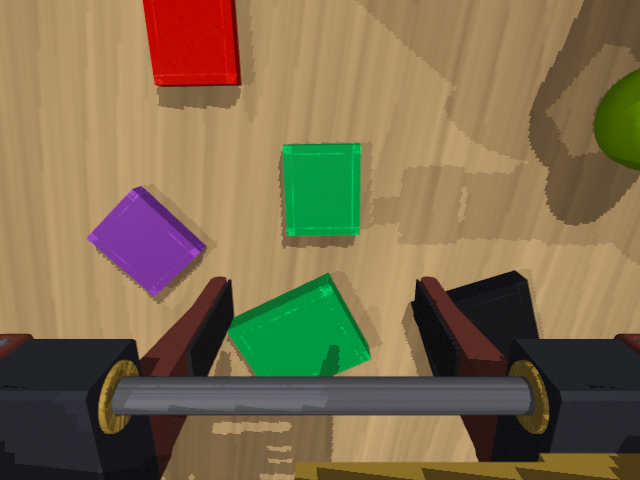

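The wrist picture shows the insert's top face at about (283,145), (361,144), (360,235) and (286,235). Its edges are already parallel to the fingers.

```bash
python3 - <<'E'
from h import *
s=r.read_state();C=cam('wrist',s)
P=ray(C,[(283,145),(361,144),(359.5,235),(286.5,235)],.016);print(P.round(4));
quad(P[[0,3,2,1]]); print(s['tool_pos'])
E
```

```text
[[ 0.5023 -0.1932  0.016 ]
 [ 0.5607 -0.1845  0.016 ]
 [ 0.5713 -0.2559  0.016 ]
 [ 0.5124 -0.264   0.016 ]]
c [ 0.5367 -0.2244] len 0.0719 0.0593 ang -81.7 98.1
[ 0.54204522 -0.2513383   0.14252849]
```

```bash
python3 -m handwheel '[[[-1,-1,-25],0.3],[[-1,0,-25],0],[[0,0,-25],0],[[0,0,-25],0],[[0,0,-25],0],[[0,0,-9],0],[[0,0,-5],0],[[0,0,0],0]]' 0 3
python3 -m handwheel '[[[0,0,0],0],[[0,0,0],0],[[0,0,0],0],[[0,0,0],0],[[0,0,0],0],[[0,0,0],0],[[0,0,0],0],[[0,0,0],0]]' 1 3
python3 -m handwheel '[[[0,0,10],0],[[0,0,10],0],[[0,0,15],0],[[0,0,15],0],[[0,0,15],0],[[0,0,15],0],[[0,0,0],0],[[0,0,0],0]]'
python3 - <<'E'
from h import *
s,im=snap('side','s1.png'); im=cv2.imread('pics/s1.png')[100:300,250:450]
s,w=snap('wrist','w1.png'); w=cv2.imread('pics/w1.png')
c=np.zeros((400,800,3),np.uint8); c[:,:400]=cv2.resize(im,(400,400)); c[:300,400:]=cv2.resize(w,(400,300)); cv2.imwrite('pics/c1.png',c)
print(s['tool_pos'])
E
```

```text
time_s: 2.82
tool_pos: [0.5397, -0.2455, 0.0079]
eef_rot: [-0.001, 0.653, 0.757, -0.0]
force: [0.4, 0.2, 0.8]
width: 1.002
grip_force: 0.0
time_s: 3.48
tool_pos: [0.5407, -0.2461, 0.0096]
eef_rot: [0.001, 0.653, 0.757, 0.0]
force: [-2.0, -1.3, 4.1]
width: 0.68
grip_force: 3.0
time_s: 4.15
tool_pos: [0.5407, -0.2461, 0.0898]
eef_rot: [0.001, 0.653, 0.757, 0.0]
force: [-0.3, 0.2, -1.2]
width: 0.681
grip_force: 3.0
[ 0.54012976 -0.24575198  0.0884324 ]
```

View pics/c1.png

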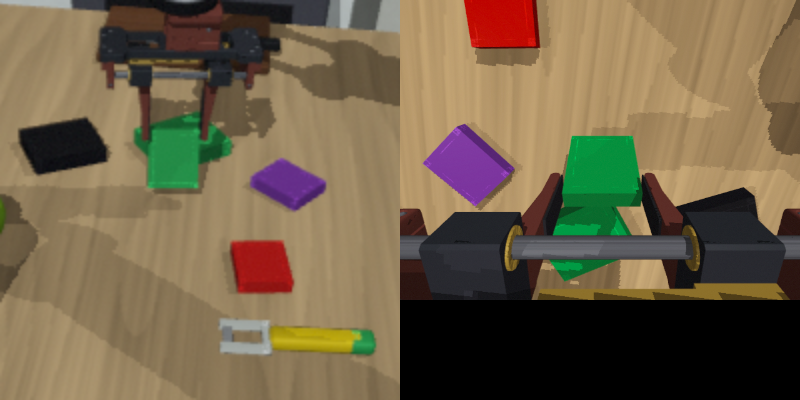

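The insert is gripped and its free end has drooped about 35–40°. A short up-and-down shake should let gravity swing it the rest of the way.

```bash
cat >> h.py <<'E'
def green(im,x0=200,x1=450,y1=330):
    b=im.astype(int); m=(b[...,1]>b[...,0]+40)&(b[...,1]>b[...,2]+20); m=m[:y1,x0:x1]
    return m
E
python3 -m handwheel '[[[0,0,10],0],[[0,0,30],0],[[0,0,0],0],[[0,0,-20],0],[[0,0,20],0],[[0,0,20],0],[[0,0,0],0],[[0,0,0],0]]'
python3 - <<'E'
from h import *
s,im=snap('side','s2.png'); im=cv2.imread('pics/s2.png')[80:230,260:410]
s,w=snap('wrist','w2.png'); w=cv2.imread('pics/w2.png')
c=np.zeros((400,800,3),np.uint8); c[:,:400]=cv2.resize(im,(400,400)); c[:300,400:]=cv2.resize(w,(400,300)); cv2.imwrite('pics/c2.png',c)
print(s['tool_pos'])
E
```

```text
time_s: 4.92
tool_pos: [0.5408, -0.2461, 0.1495]
eef_rot: [0.001, 0.653, 0.757, 0.0]
force: [0.1, 0.0, -1.1]
width: 0.683
grip_force: 3.0
[ 0.54027992 -0.24587571  0.14816597]
```

View pics/c2.png

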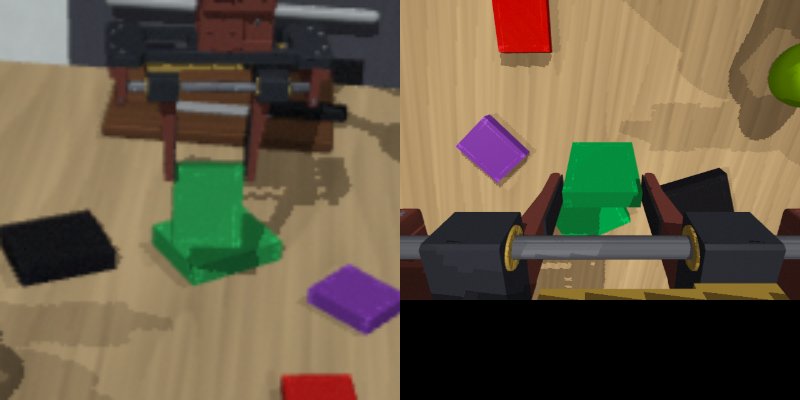

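```bash
cat >> h.py <<'E'
from scipy.optimize import least_squares
def tilt(rows,x0=(.026,.0,.6)):
    c=r.camera_params('wrist');T=np.linalg.inv(c['tool_from_camera']);K=c['K']
    def f(x):
        th=x[2]; l=np.array([np.cos(th),np.sin(th)]); n=np.array([np.sin(th),-np.cos(th)]) # tool x,z (z down)
        o=[]
        for (a,b),v in zip([(36,8),(-36,8),(-36,-8)],rows):
            p=np.array(x[:2])+a/1e3*l+b/1e3*n; q=K@(T[:3,:3]@[p[0],0,p[1]]+T[:3,3]); o.append(q[1]/q[2]-v)
        return o
    return least_squares(f,x0,x_scale=(.01,.01,.3))
E
python3 - <<'E'
from h import *
w=cv2.imread('pics/w2.png').astype(int)
for c in (300,320,340):
    g=w[:340,c]; d=np.abs(np.diff(g,axis=0)).sum(1); print(c,[(i,int(v)) for i,v in enumerate(d) if v>25])
f=tilt([227,302,331]); print(f.x[:2],np.degrees(f.x[2]),f.cost)
E
```

```text
300 [(226, 87), (227, 142), (307, 28)]
320 [(226, 86), (227, 123)]
340 [(226, 97), (227, 137), (307, 26), (331, 52)]
[0.00663276 0.01618057] 80.1913913623167 2.0194839173657902e-27
```

```bash
python3 -m handwheel '[[[3,18,0],0],[[3,18,-5],0],[[3,18,-10],0],[[3,18,-15],0],[[3,18,-15],0],[[3,14,-15],0],[[2,12,-8],0],[[0,0,0],0]]'
python3 -m handwheel '[[[0,0,-8],0],[[0,0,-8],0],[[0,0,-5],0],[[0,0,0],0],[[0,0,0],0],[[0,0,0],0],[[0,0,0],0],[[0,0,0],0]]'
python3 - <<'E'
from h import *
f=tilt([227,307,331]); print(f.x[:2],np.degrees(f.x[2]),f.cost)
s,w=snap('wrist','w3.png'); w=cv2.imread('pics/w3.png').astype(int)
for c in (300,320,340):
    g=w[:360,c]; d=np.abs(np.diff(g,axis=0)).sum(1); print(c,[(i,int(v)) for i,v in enumerate(d) if v>25])
print(s['tool_pos'],s['force'])
E
```

```text
time_s: 5.68
tool_pos: [0.5587, -0.1273, 0.0768]
eef_rot: [-0.003, 0.652, 0.758, -0.001]
force: [-0.1, 0.3, -1.2]
width: 0.679
grip_force: 3.0
time_s: 6.35
tool_pos: [0.5601, -0.13, 0.0596]
eef_rot: [-0.0, 0.653, 0.757, -0.0]
force: [-0.0, -0.5, -0.5]
width: 0.682
grip_force: 3.0
[-0.0001743   0.03043921] 75.01325866683806 2.0194839173657902e-27
300 [(86, 44), (236, 46), (238, 42), (239, 159), (243, 34), (245, 26), (340, 51), (341, 109)]
320 [(101, 46), (236, 42), (238, 42), (239, 150), (243, 39), (340, 41), (341, 108)]
340 [(111, 50), (196, 40), (204, 38), (208, 36), (223, 36), (226, 35), (238, 44), (239, 143), (340, 47), (341, 109)]
[ 0.56006874 -0.12997947  0.05961348] [-0.02749006 -0.52456204 -0.52957428]
```

```bash
python3 -m handwheel '[[[-1,9,1],0],[[-1,6,0],0],[[-1,5,-1],0],[[-1,5,-1],0],[[-1,5,-2],0],[[-1,5,-2],0],[[-1,5,-3],0],[[-1,5,-3],0]]'
python3 - <<'E'
from h import *
s,im=snap('side','s4.png'); im=cv2.imread('pics/s4.png')[80:260,260:440]
s,w=snap('wrist','w4.png'); w=cv2.imread('pics/w4.png')
c=np.zeros((400,800,3),np.uint8); c[:,:400]=cv2.resize(im,(400,400)); c[:300,400:]=cv2.resize(w,(400,300)); cv2.imwrite('pics/c4.png',c)
print(s['tool_pos'],s['force'])
E
```

```text
time_s: 7.07
tool_pos: [0.5532, -0.0843, 0.0495]
eef_rot: [0.001, 0.653, 0.757, 0.001]
force: [3.2, 1.2, 4.3]
width: 0.69
grip_force: 3.0
[ 0.55271647 -0.08325869  0.04849182] [3.99934972 1.82889765 4.29151787]
```

View pics/c4.png

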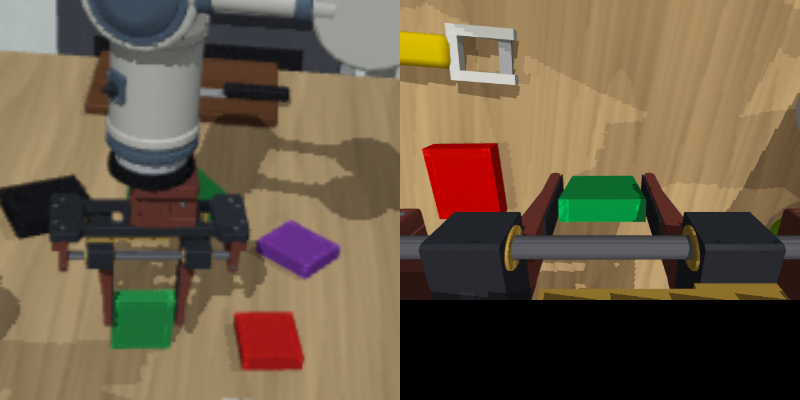

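```bash
python3 - <<'E'
from h import *
w=cv2.imread('pics/w4.png').astype(int)
for c in (300,320,340):
    g=w[:370,c]; d=np.abs(np.diff(g,axis=0)).sum(1); print(c,[(i,int(v)) for i,v in enumerate(d) if v>25])
for r3 in ([282,317,353],[239,312,341]):
    f=tilt(r3,(0,.03,1.5)); print(f.x[:2],np.degrees(f.x[2]),f.cost)
E
```

```text
300 [(138, 46), (272, 47), (280, 97), (281, 110), (318, 48), (353, 45), (354, 101), (355, 30)]
320 [(148, 40), (237, 45), (280, 85), (281, 107), (318, 54), (353, 38), (354, 107), (355, 31)]
340 [(155, 40), (197, 37), (280, 143), (281, 67), (318, 44), (353, 43), (354, 104), (355, 28)]
[-0.01484376  0.01309919] 102.83760955501934 7.835597599379266e-25
[-0.00015487  0.01727596] 82.30669930022513 4.0389678347315804e-28
```

```bash
python3 -m handwheel '[[[-1,5,-2],0],[[-1,5,-2],0],[[-1,5,-3],0],[[0,5,-3],0],[[-1,5,-4],0],[[-1,5,-4],0],[[0,5,-5],0],[[-1,4,-6],0]]'
python3 - <<'E'
from h import *
s,w=snap('wrist','w5.png'); w=cv2.imread('pics/w5.png').astype(int)
for c in (300,320,340):
    g=w[:380,c]; d=np.abs(np.diff(g,axis=0)).sum(1); print(c,[(i,int(v)) for i,v in enumerate(d) if v>28 and i>200])
print(s['tool_pos'],s['force'])
E
```

```text
time_s: 7.83
tool_pos: [0.5457, -0.0451, 0.0186]
eef_rot: [-0.001, 0.653, 0.757, -0.0]
force: [0.1, 0.5, 1.5]
width: 0.683
grip_force: 3.0
300 [(213, 45), (307, 189), (343, 46), (344, 41), (350, 80), (353, 35), (366, 47), (375, 128)]
320 [(208, 47), (306, 47), (307, 149), (343, 63), (349, 32), (350, 92), (356, 42), (370, 47), (374, 48), (375, 83)]
340 [(207, 46), (211, 43), (306, 41), (307, 146), (343, 80), (349, 35), (350, 58), (357, 53), (362, 49), (365, 46), (371, 32), (373, 56), (374, 33), (375, 53), (376, 32)]
[ 0.54567109 -0.0451149   0.01858855] [0.13967706 0.53213415 1.48323655]
```

View pics/w5.png

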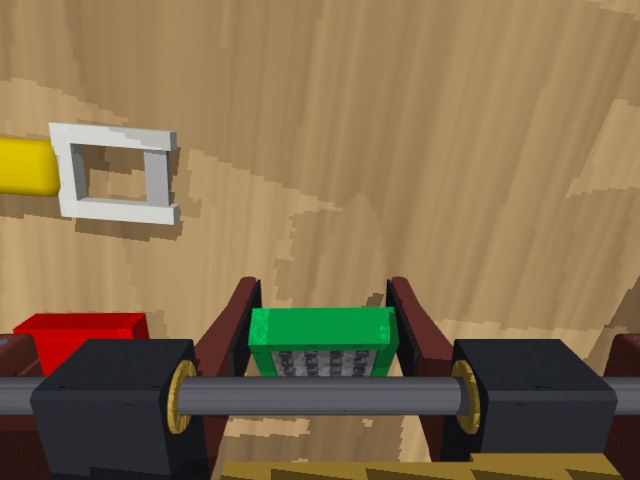

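The teeth are now facing up, with the end face on rows 307–343 and the teeth below it. The insert is well past vertical, so I'll lower it the rest of the way, open and look.

```bash
python3 -m handwheel '[[[0,4,-3],0],[[0,3,-3],0],[[0,2,-3],0],[[0,0,-1],0],[[0,0,0],0],[[0,0,0],0],[[0,0,0],0],[[0,0,0],0]]'
python3 -m handwheel '[[[0,0,0],0],[[0,0,0],0],[[0,0,0],0],[[0,0,0],0],[[0,0,0],0],[[0,0,0],0],[[0,0,0],0],[[0,0,0],0]]' 0
python3 -m handwheel '[[[0,0,5],0],[[0,0,15],0],[[0,-10,30],0],[[0,-15,30],0],[[0,-15,30],0],[[0,-15,20],0],[[0,-10,0],0],[[0,0,0],0]]'
python3 -m handwheel '[[[0,0,0],0],[[0,0,0],0],[[0,0,0],0],[[0,0,0],0],[[0,0,0],0],[[0,0,0],0],[[0,0,0],0],[[0,0,0],0]]'
python3 - <<'E'
from h import *
s,w=snap('wrist','w6.png'); snap('top','t6.png')
print(repr(s['tool_pos']),repr(s['eef_rot']))
E
```

```text
time_s: 8.55
tool_pos: [0.5463, -0.037, 0.0098]
eef_rot: [0.0, 0.653, 0.757, 0.0]
force: [0.4, 0.3, -0.9]
width: 0.686
grip_force: 3.0
time_s: 9.22
tool_pos: [0.5462, -0.0368, 0.0096]
eef_rot: [0.0, 0.653, 0.757, -0.0]
force: [-0.6, -0.4, 0.1]
width: 1.001
grip_force: 0.0
time_s: 9.88
tool_pos: [0.5469, -0.1037, 0.1413]
eef_rot: [0.002, 0.654, 0.757, 0.0]
force: [0.3, 0.1, 0.1]
width: 1.001
grip_force: 0.0
time_s: 10.55
tool_pos: [0.5462, -0.1017, 0.1396]
eef_rot: [-0.0, 0.653, 0.757, 0.0]
force: [-0.6, -0.3, 0.5]
width: 0.999
grip_force: 0.0
array([ 0.54620896, -0.10169148,  0.13959014]) array([-1.52962989e-05,  6.52852857e-01,  7.57484751e-01,  4.03424791e-06])
```

View pics/w6.png

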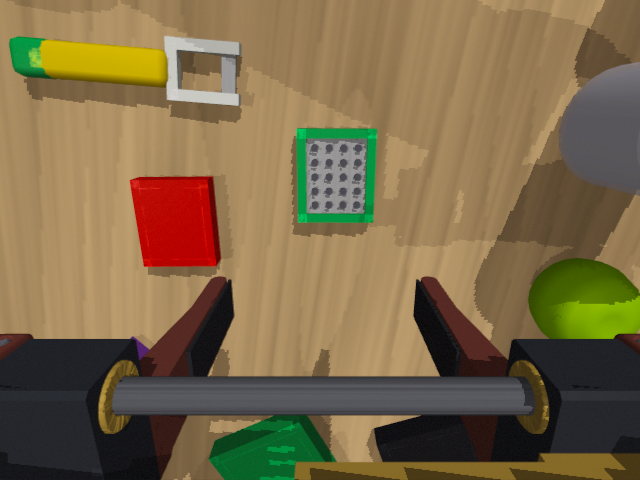

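It is lying flat with the teeth up, corners at (298,128), (377,129), (374,222) and (298,221). Next I'll work out the centre grasp.

```bash
python3 - <<'E'
from h import *
s=dict(tool_pos=np.array([.54621,-.10169,.13959]),eef_rot=np.array([0,.65285,.75748,0]))
A=q2R(s['eef_rot']);print('yaw',np.degrees(np.arctan2(A[1,1],A[0,1])))
C=cam('wrist',s)
P=ray(C,[(298,128),(377,129),(373.5,222),(298.5,221)],.016); print(P.round(4)); quad(P[[0,3,2,1]])
im=cv2.imread('pics/t6.png'); m=green(im[:,:,::-1],0,640,480); n,l,st,ce=cv2.connectedComponentsWithStats(m.astype(np.uint8))
for i in range(1,n):
    if st[i,4]>80: print(st[i],ray(cam('top'),ce[i],.016).round(4))
E
```

```text
yaw 8.485808587524042
[[ 0.5162 -0.03    0.016 ]
 [ 0.5741 -0.022   0.016 ]
 [ 0.585  -0.0926  0.016 ]
 [ 0.5257 -0.1007  0.016 ]]
c [ 0.5502 -0.0613] len 0.0714 0.0592 ang -81.8 97.8
[367 100  24  28 471] [[ 0.7796 -0.1344  0.016 ]]
[ 476  213   72   73 2750] [[ 0.5365 -0.3579  0.016 ]]
[179 216  27  55 937] [[0.5495 0.1876 0.016 ]]
[ 65 240  26  57 968] [[0.5089 0.379  0.016 ]]
[339 252  21   8  91] [[ 0.5268 -0.0787  0.016 ]]
```

```bash
python3 -m handwheel '[[[1,10,-10],-0.5],[[1,10,-25],0],[[1,10,-25],0],[[1,10,-25],0],[[0,0,-25],0],[[0,0,-15],0],[[0,0,-8],0],[[0,0,-3],0]]' 0 20
python3 -m handwheel '[[[0,0,0],0],[[0,0,0],0],[[0,0,0],0],[[0,0,0],0],[[0,0,0],0],[[0,0,0],0],[[0,0,0],0],[[0,0,0],0]]' 1 20
python3 -m handwheel '[[[0,0,10],0],[[0,0,20],0],[[0,0,30],0],[[0,0,30],0],[[0,0,30],0],[[0,0,30],0],[[0,0,0],0],[[0,0,0],0]]'
python3 -m handwheel '[[[-1,15,0],0.5],[[-2,20,0],0.5],[[-3,25,0],0.5],[[-4,25,0],0.5],[[-4,25,0],0.5],[[-4,25,0],0.5],[[-4,25,0],0.5],[[0,0,0],0.5]]'
python3 -m handwheel '[[[0,0,0],0],[[0,0,0],0],[[0,0,0],0],[[0,0,0],0],[[0,0,0],0],[[0,0,0],0],[[0,0,0],0],[[0,0,0],0]]'
python3 - <<'E'
from h import *
s,w=snap('wrist','w7.png'); snap('top','t7.png')
print(s['tool_pos'].tolist(),s['eef_rot'].tolist())
E
```

```text
time_s: 11.32
tool_pos: [0.5493, -0.0617, 0.002]
eef_rot: [-0.001, 0.656, 0.755, -0.001]
force: [-0.7, 0.1, 0.2]
width: 0.998
grip_force: 0.0
time_s: 11.98
tool_pos: [0.5508, -0.062, 0.0048]
eef_rot: [0.001, 0.656, 0.755, 0.0]
force: [-1.0, -0.6, 5.5]
width: 0.687
grip_force: 20.0
time_s: 12.65
tool_pos: [0.5512, -0.0619, 0.1562]
eef_rot: [0.002, 0.656, 0.755, 0.001]
force: [-0.3, 0.4, -0.6]
width: 0.68
grip_force: 20.0
time_s: 13.32
tool_pos: [0.5264, 0.1019, 0.1512]
eef_rot: [-0.002, 0.628, 0.778, -0.001]
force: [0.7, -0.7, -1.0]
width: 0.684
grip_force: 20.0
time_s: 13.98
tool_pos: [0.5283, 0.0979, 0.1537]
eef_rot: [0.0, 0.63, 0.777, 0.0]
force: [-0.3, -0.6, -0.5]
width: 0.683
grip_force: 20.0
[0.528284335394144, 0.09790849975551082, 0.15371226925145381] [7.207931925913383e-05, 0.6296766260774727, 0.7768573479200875, 4.856779141973806e-05]
```

View pics/w7.png

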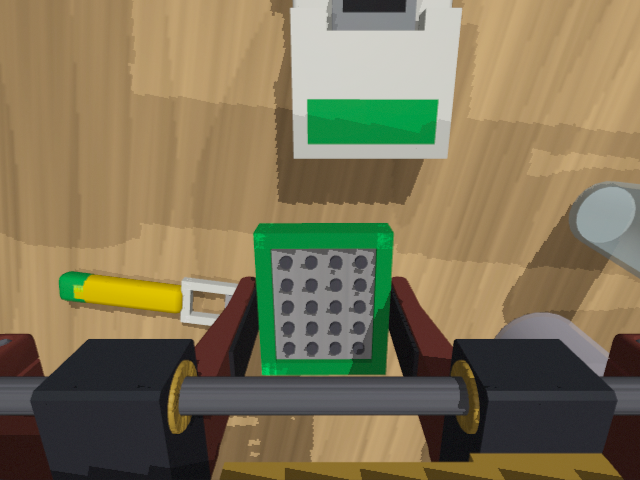

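The wrist picture shows the insert held level with its teeth up, its upper far edge at about (255,236)–(392,236). The near top edge of the box runs (294,158)–(447,157), and the pocket lies just ahead around (375,25).

```bash
python3 - <<'E'
from h import *
s=dict(tool_pos=np.array([.52828,.09791,.15371]),eef_rot=np.array([0,.62968,.77686,0]))
A=q2R(s['eef_rot']);print('yaw',np.degrees(np.arctan2(A[1,1],A[0,1])))
C=cam('wrist',s)
g=cv2.cvtColor(cv2.imread('pics/w7.png'),cv2.COLOR_BGR2GRAY).astype(float)
# box side edges, near edge, subpixel by strongest gradient
def edge(axis,ks,a,b):
    o=[]
    for k in ks:
        v=g[k,a:b] if axis==0 else g[a:b,k]; d=np.abs(np.diff(cv2.GaussianBlur(v.reshape(1,-1),(5,1),0)[0])); i=d.argmax(); o.append((a+i+.5,k) if axis==0 else (k,a+i+.5))
    return np.array(o)
for nm,e in dict(left=edge(0,range(30,150,10),280,304),right=edge(0,range(30,150,10),438,470),near=edge(1,range(310,440,10),146,170),stripe=edge(1,range(320,430,10),92,108)).items():
    P=ray(C,e,.045)[:,:2]; c=P.mean(0); u,S,v=np.linalg.svd(P-c); print(nm,c.round(4),'dir',(np.degrees(np.arctan2(v[0][1],v[0][0]))).round(2),'rms',(S[1]/len(P)**.5).round(5))
zt=s['tool_pos'][2]+.011
P=ray(C,[(255,236),(261,375),(386,375),(392,236)],zt); quad(P)
for nm,k in dict(L=(258,262),R=(390,386)).items(): print(nm)
# refined top-camera box fit at start: silhouette of box corners
print('top cam box again: c=(.5251,.2733)')
E
```

```text
yaw 11.947353416093721
left [0.4854 0.1944] dir -78.13 rms 0.00018
right [0.5932 0.2173] dir -78.11 rms 0.0
near [0.5494 0.1583] dir 11.97 rms 0.0
stripe [0.5396 0.1973] dir 11.29 rms 0.00017
c [0.528  0.0972] len 0.0708 0.0596 ang -78.0 101.9
L
R
top cam box again: c=(.5251,.2733)
```

```bash
python3 -m handwheel '[[[0,18,0],0],[[0,25,0],0],[[-1,27,-5],0],[[-1,27,-15],0],[[-1,27,-15],0],[[0,27,-15],0],[[0,16,-10],0],[[0,10,-5],0]]'
python3 -m handwheel '[[[0,0,-4],0],[[0,0,0],0],[[0,0,0],0],[[0,0,0],0],[[0,0,0],0],[[0,0,0],0],[[0,0,0],0],[[0,0,0],0]]'
python3 - <<'E'
from h import *
s,w=snap('wrist','w8.png'); C=cam('wrist',s); print(s['tool_pos'])
g=cv2.cvtColor(cv2.imread('pics/w8.png'),cv2.COLOR_BGR2GRAY).astype(float)
# predicted features for box centre guess
u=np.array([.2062,-.9785]);v=np.array([.9785,.2062]);c=np.array([.5247,.275])
for nm,a,b in [('farL',-.12,-.055),('farR',-.12,.055),('pkt far L',-.038,-.032),('pkt far R',-.038,.032),('stepL',-.025,-.05),('stepR',-.025,.05)]:
    print(nm,proj(C,[*(c+a*u+b*v),.045]).round(1))
for col in (260,290,320,350,380):
    d=np.diff(cv2.GaussianBlur(g[:,col].reshape(1,-1),(5,1),0)[0]); i=[k for k in range(1,400) if abs(d[k])>8 and abs(d[k])>=abs(d[k-1]) and abs(d[k])>abs(d[k+1])]; print(col,[(k,int(d[k])) for k in i])
E
```

```text
time_s: 14.75
tool_pos: [0.524, 0.2768, 0.0864]
eef_rot: [-0.001, 0.629, 0.778, -0.001]
force: [-0.4, 0.0, -1.1]
width: 0.685
grip_force: 20.0
time_s: 15.42
tool_pos: [0.5254, 0.2749, 0.085]
eef_rot: [0.0, 0.63, 0.777, 0.0]
force: [0.2, -0.2, 0.4]
width: 0.68
grip_force: 20.0
[0.52538666 0.27488303 0.08497525]
farL [[210.6  37.4]]
farR [[435.6  37.8]]
pkt far L [[265.3 201.8]]
pkt far R [[380.6 201.9]]
stepL [[234.6 224.3]]
stepR [[411.3 224.5]]
260 [(35, 13), (57, -35), (120, 29), (222, -40), (232, 14), (375, -18)]
290 [(35, 15), (57, -34), (120, 28), (200, -42), (213, 14), (217, -28), (222, 14), (251, 18), (256, -24), (267, 21), (278, -24), (291, 16), (300, -25), (314, 20), (321, -25), (333, 21), (341, -27), (355, 20), (358, -18), (376, -11)]
320 [(35, 17), (57, -32), (120, 29), (200, -42), (214, 13), (217, -27), (222, 14), (251, 17), (358, -17), (375, -11)]
350 [(35, 18), (57, -31), (120, 29), (200, -47), (215, 8), (218, -23), (222, 16), (251, 17), (288, -17), (292, 18), (311, -11), (314, 15), (337, 8), (346, -17), (351, 17), (358, -19), (364, -8), (373, 25), (376, -24)]
380 [(35, 18), (57, -31), (120, 29), (200, -26), (222, -30), (232, 8), (310, -8), (373, 23), (376, -23)]
```

```bash
python3 -m handwheel '[[[-1,1,-8],0],[[0,0,-12],0],[[0,0,-12],0],[[0,0,0],0],[[0,0,0],0],[[0,0,-2],0],[[0,0,-2],0],[[0,0,-2],0]]'
python3 -m handwheel '[[[0,0,0],0],[[0,0,0],0],[[0,0,0],0],[[0,0,0],0],[[0,0,0],0],[[0,0,0],0],[[0,0,0],0],[[0,0,0],0]]'
```

```text
time_s: 16.13
tool_pos: [0.5244, 0.2763, 0.047]
eef_rot: [0.0, 0.629, 0.777, 0.0]
force: [-0.9, 0.1, -0.5]
width: 0.679
grip_force: 20.0
time_s: 16.8
tool_pos: [0.5242, 0.2762, 0.0467]
eef_rot: [0.0, 0.629, 0.777, 0.0]
force: [-0.4, -0.2, -1.2]
width: 0.679
grip_force: 20.0
```

```bash
python3 -m handwheel '[[[0,0,-2],0],[[0,0,-2],0],[[0,0,-1],0],[[0,0,-1],0],[[0,0,-1],0],[[0,0,-1],0],[[0,0,0],0],[[0,0,0],0]]'
```

```text
time_s: 17.47
tool_pos: [0.5242, 0.2762, 0.0389]
eef_rot: [0.0, 0.629, 0.777, 0.0]
force: [-1.2, -1.4, 1.7]
width: 0.681
grip_force: 20.0
```

```bash
python3 -m handwheel '[[[0,0,0],0],[[0,0,0],0],[[0,0,0],0],[[0,0,0],0],[[0,0,0],0],[[0,0,0],0],[[0,0,0],0],[[0,0,0],0]]' 0
python3 -m handwheel '[[[0,0,5],0],[[0,0,10],0],[[0,0,20],0],[[2,-15,25],0],[[3,-18,25],0],[[4,-18,25],0],[[0,-10,10],0],[[0,0,0],0]]'
python3 -m handwheel '[[[0,0,0],0],[[0,0,0],0],[[0,0,0],0],[[0,0,0],0],[[0,0,0],0],[[0,0,0],0],[[0,0,0],0],[[0,0,0],0]]'
python3 - <<'E'
from h import *
s,w=snap('wrist','w9.png'); C=cam('wrist',s); print(s['tool_pos'])
u=np.array([.2062,-.9785]);v=np.array([.9785,.2062]);c=np.array([.5244,.2758])
m=green(w,0,640,480).astype(np.uint8); n,l,st,ce=cv2.connectedComponentsWithStats(m)
for i in range(1,n):
    if st[i,4]>300: print(st[i],ce[i].round(1))
for z in (.050,.055):
    print(z,proj(C,[[*(c+a*u+b*v),z] for a,b in[(-.036,-.03),(-.036,.03),(.036,.03),(.036,-.03)]]).round(1).tolist())
i=max((i for i in range(1,n) if st[i,4]>300),key=lambda i:-abs(ce[i][1]-proj(C,[*c,.05])[0,1]))
k,_=cv2.findContours((l==i).astype(np.uint8),0,2); k=max(k,key=cv2.contourArea); print(cv2.approxPolyDP(k,6,True)[:,0].tolist())
g=cv2.imread('pics/w9.png'); print([g[y,int(ce[i][0])].tolist() for y in range(int(ce[i][1])-12,int(ce[i][1])+13,4)])
print(s['force'])
snap('top','t9.png'); b=cv2.imread('pics/t9.png').astype(int); a=cv2.imread('pics/top0.png').astype(int)
d=(np.abs(a-b).max(2)>45); print({n:int(d[y0:y1,x0:x1].sum()) for n,(x0,x1,y0,y1) in dict(tum=(185,240,80,140),jar=(265,330,68,150),apple=(355,405,95,145),peel=(288,322,285,390)).items()})
E
```

```text
time_s: 18.13
tool_pos: [0.5242, 0.2762, 0.0386]
eef_rot: [0.0, 0.63, 0.777, 0.0]
force: [-0.4, 0.4, -0.7]
width: 1.006
grip_force: 0.0
time_s: 18.8
tool_pos: [0.5349, 0.214, 0.1632]
eef_rot: [0.002, 0.63, 0.776, 0.003]
force: [0.0, 0.2, -0.3]
width: 0.999
grip_force: 0.0
time_s: 19.47
tool_pos: [0.5331, 0.2153, 0.1585]
eef_rot: [-0.0, 0.629, 0.777, -0.0]
force: [0.6, -0.3, 0.0]
width: 0.998
grip_force: 0.0
[0.53312206 0.21531496 0.15845054]
[ 262    0  139   25 3453] [330.6  12. ]
[ 285   94   89  105 3520] [329.2 144.7]
[ 273  253  113   35 3928] [328.9 269.9]
0.05 [[286.0, 95.7], [373.8, 95.9], [369.7, 199.4], [288.8, 199.2]]
0.055 [[285.3, 95.3], [374.8, 95.5], [370.5, 200.8], [288.2, 200.7]]
[[285, 95], [288, 197], [369, 198], [373, 94]]
[[143, 143, 144], [141, 142, 144], [143, 143, 145], [144, 142, 144], [143, 142, 144], [143, 144, 144], [142, 143, 143]]
[ 0.57489826 -0.3407863   0.02420517]
{'tum': 0, 'jar': 0, 'apple': 0, 'peel': 189}
```

```bash
python3 - <<'E'
import cv2,numpy as np
for f in('top0','t6','t9'):
    b=cv2.imread(f'pics/{f}.png')[285:392,280:330].astype(int); m=(b[...,2]>b[...,0]+110)&(b[...,1]>b[...,0]+90); w=(b.min(2)>150); q=lambda m:(np.argwhere(m).mean(0).round(1) if m.any() else 0,m.sum(), np.argwhere(m).min(0),np.argwhere(m).max(0)) if m.any() else 0
    print(f,q(m),q(w))
E
```

```text
top0 (array([61.7, 27.1]), np.int64(690), array([36, 19]), array([91, 35])) (array([21.9, 24.7]), np.int64(341), array([ 4, 12]), array([35, 38]))
t6 (array([39.2, 19.9]), np.int64(13), array([37, 19]), array([42, 21])) (array([68.9, 30. ]), np.int64(1685), array([ 6, 12]), array([106,  49]))
t9 (array([62.2, 27.1]), np.int64(705), array([36, 19]), array([91, 35])) (array([20.1, 21. ]), np.int64(202), array([ 4, 11]), array([36, 36]))
```

The peeler's bounds haven't changed, so that difference was only shadow. The insert's corners match the seated prediction (top at 50 mm) to within 2 px.

```bash
python3 -c "
from bench import r
print(r.job_done())"
```

```text
the job is handed in; nothing more can be done
None
```

The green insert is turned over and seated flat in the grater box pocket with its teeth up, then released; the apple, peeler, jar and tumbler were left where they stood, and the job was handed in at about 20 s.

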